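# Pack and clamp the resin kit case

## Robot

A 6-joint arm with a two-finger parallel gripper is mounted at the origin on the work surface. World frame = base frame: x ahead of the robot, y to its left, z up, the work surface at z = 0. Lengths are in m, angles in rad, forces in N, time in s.
With the tool pointing down it reaches from about 0.35 to 0.775 m from the base axis. Payload 5.5 kg.
Tool frame: the origin (TCP) lies at the very end of the fingers, on their centre line; the grasp point (between the pads) lies 19 mm behind it; z points along the fingers, y is the line along which they close (so a half turn about z gives the same grasp; the last joint's range is limited). The gripper opens to 85 mm and grips with 20 to 120 N. Pads are 22 mm wide; open, the fingers measure 114 mm over their backs; the gripper's body (76 mm by 85 mm) begins 54 mm behind the grasp point. The pads swing forward as they close: fully open they stand 13 mm farther back than shut.
Start: joints at [0.961, 0.313, 0.046, 1.304, 0, 1.431], TCP at [0.26, 0.513, 0.231] pointing down, gripper open.
Joint ranges: [-2.76, 2.76], [-0.86, 1.69], [-1.03, 1.26], [-2.2, 2.34], [-1.47, 1.5], [-3.14, 3.14]. Speed limits (rad/s): [2.57, 2.57, 3.14, 3.14, 3.14, 3.14].

## Interface

Orientations are given as a unit quaternion [w, x, y, z].
In Python, from workcell import get_state, read_camera, calibration, hand_in gives the robot as it stands.
- The arm moves only by the tool drive_tool, never from a script. Its argument "deltas" is a list that holds one entry, the list of rows, each a list of 7 numbers: the closure in counts, from 0 (fully open) to 255 (shut), then the shift along the tool's x, y, z in m, then the turn, a rotation vector about the tool's x, y, z in degrees. A call has 1 to 12 rows; each row is the pose to reach, as a shift and turn from the pose commanded when the call began, along the tool's axes at that moment; what a row does not reach only later rows make up. A row lasts 1/8 s, in which the tool goes at most 62.5 mm and 10.7 degrees, less where a joint would pass 70% of its speed; a pose out of reach is approached as far as the arm can. A call with a gripper value outside its range is refused whole. The fingers move at their own pace and stop on an object; "newtons" is the grip in N (left out, the last holds). Time passes only in rows, so rows that repeat a pose let the fingers close. It gives the time, the measured TCP pose, the force, the opening and the grip force at its end, in the units of the state.
- get_state(): the state, without advancing time (a new reading comes with each control period).
- read_camera(name): name is "scene" or "top"; returns (picture, depth): 480x640x3 uint8, red, green, blue; 480x640 float32, m along the optical axis (not along the pixel's ray), 0 where there is no reading.
- calibration(name): a dict with "mtx" (3x3 intrinsics, pixels), "world_from_camera" (4x4, takes a point from camera to world coordinates). Camera axes: x right, y up, looking along -z (the intrinsics and any distortion apply to the point x, -y, -z); pixel columns grow to the right and rows downward; lengths in m; the calibration is good to about 2 mm. A picture is of the moment at which its call begins. calibration takes no time and is no camera call.
- hand_in(): hands the job in; it is judged then, once.
The state is a dict: "clock": time; "joint_pos": joint angles; "qvel": joint speeds; "tau": joint torques, N m; "tcp_pos": TCP position; "orientation": TCP orientation; "wrist_force": force on the tool from outside, world axes, zero at the start; "ft_torque": the same for the moment, N m; "finger_gap": finger opening in m; "grip_force": force on a finger pad.
Only numpy, scipy, OpenCV 4.12 (cv2) and the standard library are available. Lean on these libraries where they do the work, as an engineer would, in place of code of your own. Each camera call takes 0.05 s, during which the arm holds its last target. There are 200 camera calls.

## Task

Pack up the resin-art kit. Stand every loose blue pot upright in the long bay of the plywood case, and swap the bottle and the tin, which stand in each other's bay: the tall bottle belongs on the black mat in the deep bay and the short tin on the raised wooden step, both upright (otherwise the lid will not shut). Then put the lid on so that it is seated flat, swing the clamp all the way down onto it and let go, without disturbing the cup, the jug and the stirring stick.

Things in the scene. Friction and masses are not known exactly. Their poses are not given: they have to be found in the camera images.
- case: Open plywood case fixed to the table, outside 292 x 212 x 112 mm (its x, y, z), walls and floor 6 mm thick (inner floor at z = 6, rim at 112 mm). Origin: centre of its underside, z up. A low divider along y (at x = 0, 6 mm thick, top at z = 36 mm) parts two rows: x > 0 is the long bay for the pots; x < 0 holds the wooden step in one half and the black mat in the other (which is where varies).
- long_bay (a point): Centre of the floor of the case's long bay, at x = 71.5, y = 0, z = 6 mm in the case's frame, axes as the case's; the bay is 137 (x) x 200 (y) mm and holds three pots in a row along y.
- step: Fixed wooden block in the case, 135 x 98 x 26 mm (x, y, z), filling one half of the x < 0 row of the case: the raised bay, for the tin. Origin at the centre of its underside, on the case's inner floor; its top is 26 mm above the origin; axes parallel to the case's.
- mat: Fixed black rubber mat in the case, 135 x 98 x 4 mm (x, y, z), the floor of the deep bay, for the bottle. Origin at the centre of its underside, on the case's inner floor; its top is 4 mm above the origin; axes parallel to the case's.
- bottle: Closed white bottle with a grey cap, loose, 180 g, 92 mm tall: body 54 mm across up to 58 mm, sloping shoulder up to 64 mm, round cap 34 mm across from there to 92 mm. Origin at the centre of its underside, z up along it. Starts on the step.
- tin: Closed squat metal tin with a dark cap, loose, 180 g, 70 mm tall: body 56 mm across up to 40 mm, round cap 34 mm across from there to 70 mm. Origin at the centre of its underside, z up along it. Starts on the mat.
- pot0: Closed blue pot with a white cap, loose, 150 g, 88 mm tall: body 52 mm across up to 56 mm, round cap 40 mm across from there to 88 mm. Origin at the centre of its underside, z up along it. Starts standing on the table. There are one to three such pots; the rest are absent.
- pot1: Closed blue pot with a white cap, loose, 150 g, 88 mm tall: body 52 mm across up to 56 mm, round cap 40 mm across from there to 88 mm. Origin at the centre of its underside, z up along it. Starts standing on the table. There are one to three such pots; the rest are absent.
- pot2: Closed blue pot with a white cap, loose, 150 g, 88 mm tall: body 52 mm across up to 56 mm, round cap 40 mm across from there to 88 mm. Origin at the centre of its underside, z up along it. Starts standing on the table. There are one to three such pots; the rest are absent.
- lid: Loose plywood lid, 350 g, lying right way up. Origin: centre of its underside, z up. Plug 268 x 188 x 6 mm (6 mm play all round in the case's mouth), above it a plate 288 x 208 x 8 mm (top at z = 14), on it in the middle an aluminium grip bar 90 (x) x 18 (y) mm, z 14 to 48 mm. Goes on with its x along the case's x, either way round; seated, its origin is at z = 106 mm in the case's frame.
- clamp (a joint): Hinge angle of the steel clamp arm at the case's +y wall, rad: 0 fully down (arm level, pointing to the case's -y, its foot on the lid), 1.57 upright, starts at 1.8 to 2.1, leaning outward; stops at 0 and 2.2. Stays where left (friction about 0.12 N m). Arm 14 mm wide, 95 mm from hinge to ball centre; when down it is in the lid's way.
- clamp_hinge (a point): Point on the clamp's hinge axis, which runs along the case's x; at x = 0, y = 136, z = 145 mm in the case's frame, axes as the case's. The steel bracket round it stands outside the +y wall, up to y = 148 and z = 157 mm.
- clamp_grip (a point): Centre of the black ball, 24 mm across, at the free end of the clamp arm, 95 mm from the hinge; when the clamp is down it is 25 mm above the lid's plate.
- cup0: Bystander: clear empty cup, 72 mm across, 90 mm tall, standing on the table; origin at the centre of its underside. Leave it alone.
- jug: Bystander: clear closed bottle with a blue cap, 72 mm across, 180 mm tall, standing on the table; origin at the centre of its underside. Leave it alone.
- stick: Bystander: flat wooden stirring stick, 150 mm long (its y), 18 mm wide, 5 mm thick, lying on the table; origin at the centre of its underside. Leave it alone.

How it is judged:
By the outcome, as a careful person would: the job done as asked, in the order asked, and still so for the second after the job is handed in, with the robot touching nothing.
Of pot0, pot1, pot2 only 1 to 3 are there at a start; the rules pass over those that are not, and their reading is None.
At some moment in a run one of pot0, pot1, pot2 may be knocked a few centimetres aside while the robot is not near it.
It also fails if it takes over 208 s, if anything falls off the work surface, if the arm or the gripper's body presses on something with over 40 N, if the wrist force passes 120 N, or if a joint passes its speed limit or range.

## Working session

There is one attempt and no reset: what is moved stays moved. The work goes in short steps, Python scripts to look and compute and a tool call to move; the robot and the scene stay as the last step left them, time stands still between calls to the robot, and variables do not carry over. Pictures are saved under pics/ and viewed, at most 14 in all, crops included, and the job is handed in when it is done.

Besides the shell and the picture viewer there is one more tool, called as name(argument=value, ...), one argument or row to a line, values as JSON. drive_tool: Moves the arm, as the interface text tells. Its arguments: {"type":"object","properties":{"deltas":{"type":"array","items":{"type":"array","items":{"type":"array","items":{"type":"number"}}}},"newtons":{"type":"number"}},"required":["deltas"]}

```bash
mkdir -p pics; ls
python3 - <<'E'
from workcell import *
import cv2, numpy as np
s=get_state(); print(s)
for n in("scene","top"):
    p,d=read_camera(n); c=calibration(n)
    cv2.imwrite(f"pics/{n}0.png",p[:,:,::-1]); np.savez(f"pics/{n}0.npz",p=p,d=d)
    print(n,c, (d>0).mean())
E
```

```text
pics
{'clock': 0.0, 'joint_pos': array([ 9.61395654e-01,  3.14027781e-01,  4.49553209e-02,  1.30361061e+00,
       -1.83974852e-05,  1.43120997e+00]), 'qvel': array([-0.00065498, -0.00053376, -0.00022196, -0.000963  ,  0.00103574,
        0.00109557]), 'tau': array([-3.63417385e-04, -4.80623710e+01,  2.98537803e+01,  1.93256722e-02,
       -3.13574037e-04, -5.05881417e-06]), 'tcp_pos': array([0.26001573, 0.51225947, 0.23038364]), 'orientation': array([-3.36525809e-04,  2.32752584e-01,  9.72535523e-01, -8.81355682e-04]), 'wrist_force': array([0.48518062, 0.8071376 , 0.56899355]), 'ft_torque': array([-0.01514022,  0.04473562,  0.0213579 ]), 'grip_force': 0.0, 'finger_gap': 0.08545399158325821}
scene {'mtx': array([[495.12661059,   0.        , 313.58791669],
       [  0.        , 495.12661059, 235.8729961 ],
       [  0.        ,   0.        ,   1.        ]]), 'world_from_camera': array([[-0.25190716, -0.62330156,  0.74029585,  1.54391213],
       [ 0.96760636, -0.14897821,  0.20382206,  0.28404423],
       [-0.01675465,  0.76765921,  0.64063923,  0.88363605],
       [ 0.        ,  0.        ,  0.        ,  1.        ]])} 0.9958821614583333
top {'mtx': array([[586.51049585,   0.        , 325.18243952],
       [  0.        , 586.51049585, 241.96479074],
       [  0.        ,   0.        ,   1.        ]]), 'world_from_camera': array([[ 0.01988038,  0.99526886, -0.0951035 ,  0.50909046],
       [-0.99977942,  0.01914537, -0.00863489,  0.02281558],
       [-0.00677325,  0.09525418,  0.99542994,  1.37059664],
       [ 0.        ,  0.        ,  0.        ,  1.        ]])} 0.995947265625
```

View pics/scene0.png

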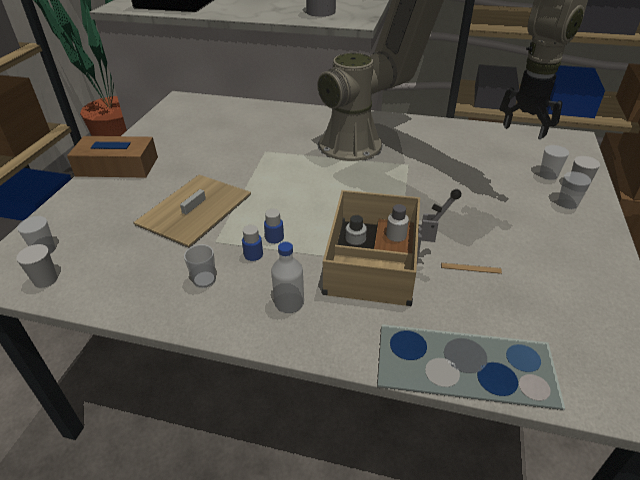

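View pics/top0.png

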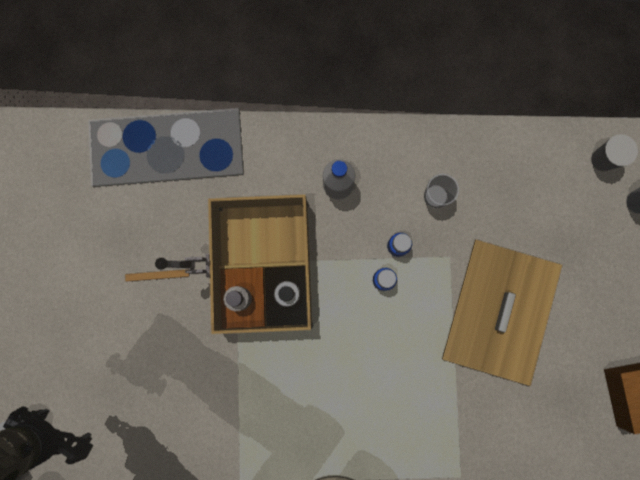

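The scene view shows two pots at about (253,243) and (274,228), the jug at (287,280), the open case around (370,250) and the lid at (195,210). In the top view the case is at (260,263), with the bottle on the step at (236,299) and the tin on the mat at (287,294). The pots are at (400,244) and (385,279), the lid at (503,312), the clamp ball at (161,263) and the stick just below it.

```bash
cat > h.py <<'E'
import numpy as np, cv2
from workcell import *
def cloud(n,p=None,d=None):
    if d is None: p,d=read_camera(n)
    c=calibration(n); K=c["mtx"]; T=c["world_from_camera"]
    v,u=np.mgrid[0:480,0:640]
    q=np.stack([(u-K[0,2])/K[0,0]*d,-(v-K[1,2])/K[1,1]*d,-d],-1)
    return p,d,q@T[:3,:3].T+T[:3,3]
def ray(n,u,v,z):
    c=calibration(n); K=c["mtx"]; T=c["world_from_camera"]
    r=T[:3,:3]@np.array([(u-K[0,2])/K[0,0],-(v-K[1,2])/K[1,1],-1]); o=T[:3,3]
    return o+r*(z-o[2])/r[2]
def cen(n,m,z):   # mask -> ray of its min enclosing centre at height z
    k,l,s,c=cv2.connectedComponentsWithStats(m.astype(np.uint8)); 
    i=1+np.argmax(s[1:,4]); (u,v),r=cv2.minEnclosingCircle(np.argwhere(l==i)[:,::-1].astype(np.float32))
    return ray(n,u,v,z),r,s[i,4]
def rect(P): # min-area rect of xy points, mm
    (c,s,a)=cv2.minAreaRect((P[:,:2]*1000).astype(np.float32)); return np.round(c,1),np.round(s,1),round(a,2)
E
python3 - <<'E'
from h import *
np.set_printoptions(precision=4,suppress=True)
for n in("top","scene"):
    f=np.load(f"pics/{n}0.npz"); p,d,X=cloud(n,f["p"],f["d"]); ok=d>0
    print(n)
    hsv=cv2.cvtColor(p,cv2.COLOR_RGB2HSV)
    x,y,z=X[...,0],X[...,1],X[...,2]
    def box(a,b,c,e,lo,hi): return ok&(x>a)&(x<b)&(y>c)&(y<e)&(z>lo)&(z<hi)
    t=box(.3,.7,-.15,.05,-.02,.01); print("table z",np.median(z[t]),z[t].std())
    m=box(.28,.65,.02,.36,.106,.118)
    k,l,s,c=cv2.connectedComponentsWithStats(cv2.morphologyEx(m.astype(np.uint8),cv2.MORPH_CLOSE,np.ones((3,3))))
    for i in range(1,k):
        if s[i,4]>60: P=X[(l==i)&m]; print("rim",s[i],rect(P),np.median(P[:,2]))
    for name,a,lo,hi in [("pots",(.42,.6,-.25,-.05),.07,.1),("in case",(.3,.45,.04,.3),.066,.145),("clamp",(.4,.56,.2,.5),.125,.3),("lidplate",(.2,.65,-.52,-.2),.009,.02),("bar",(.2,.6,-.52,-.2),.035,.06),("others",(.45,.8,-.35,.05),.06,.25),("stick",(.42,.52,.27,.5),.003,.009)]:
        m=box(*a,lo,hi); k,l,s,c=cv2.connectedComponentsWithStats(m.astype(np.uint8))
        for i in range(1,k):
            if s[i,4]>15: P=X[l==i]; print(name,s[i],"xyz med",np.median(P,0),"zmax",np.percentile(P[:,2],97),rect(P))
E
```

```text
top
table z -0.00039883499434867353 0.002915394988627767
rim [ 203  231  108  103 1001] (array([545.6, 179.8]), array([219.5, 224.3]), 3.54) 0.1109299087445752
pots [378 269  18  18 264] xyz med [ 0.5553 -0.1022  0.0865] zmax 0.09149105401257243 (array([ 556.4, -101.7]), array([37.2, 37.6]), 0.89)
in case [211 323 101  11 425] xyz med [0.4407 0.1794 0.1096] zmax 0.11482114221543098 (array([446.2, 168. ]), array([ 19.6, 212.9]), 3.54)
clamp [185 271  18   2  35] xyz med [0.5589 0.3061 0.1525] zmax 0.1617452003368816 (array([558.6, 305.7]), array([ 2.1, 35. ]), 1.46)
lidplate [ 443  240  120  146 9824] xyz med [ 0.4857 -0.3729  0.0129] zmax 0.01786277531190734 (array([ 487.8, -375.5]), array([210.3, 288. ]), 74.47)
bar [497 292  19  40 364] xyz med [ 0.4881 -0.374   0.0462] zmax 0.05105032229149494 (array([ 487.5, -374.9]), array([20.6, 89. ]), 75.14)
others [323 160  33  35 887] xyz med [0.7663 0.0078 0.1263] zmax 0.18134672871107443 (array([771. ,   6.6]), array([70.4, 57.8]), 89.65)
others [426 173  33  33 362] xyz med [ 0.7623 -0.2302  0.0837] zmax 0.09218164045357109 (array([ 755.
[... 908 characters left out ...]
6)
bar [180 189  25  20 193] xyz med [ 0.4923 -0.3728  0.0454] zmax 0.05155452510370952 (array([ 487.4, -374.7]), array([23.3, 93.1]), 73.82)
others [265 208  16  18 224] xyz med [ 0.5658 -0.0978  0.0854] zmax 0.09101562525956 (array([ 557.4, -101. ]), array([40.9, 39.7]), 54.94)
others [243 224  16  19 239] xyz med [ 0.645  -0.131   0.0855] zmax 0.09084662170674958 (array([ 636.3, -134.2]), array([38.7, 40.1]), 80.37)
others [271 241  33  53 735] xyz med [0.7888 0.0185 0.1354] zmax 0.18108050782557342 (array([777. ,   9.2]), array([70.5, 45.8]), 89.84)
others [184 244  31  28 578] xyz med [ 0.7547 -0.2232  0.0788] zmax 0.09167920489410564 (array([ 756. , -222.9]), array([70.9, 71.1]), 8.17)
```

Run:
```python
from h import *
np.set_printoptions(precision=4,suppress=True)
for n in("top","scene"):
    f=np.load(f"pics/{n}0.npz"); p,d,X=cloud(n,f["p"],f["d"]); ok=d>0
    x,y,z=X[...,0],X[...,1],X[...,2]
    box=lambda a,b,c,e,lo,hi: ok&(x>a)&(x<b)&(y>c)&(y<e)&(z>lo)&(z<hi)
    print(n)
    m=box(.4,.8,.03,.285,.105,.118); k,l,s,c=cv2.connectedComponentsWithStats(m.astype(np.uint8),connectivity=8)
    for i in range(1,k):
        if s[i,4]>100: print("rim",s[i],rect(X[l==i]),np.median(X[l==i],0))
    for nm,a,lo,hi in [("bottlecap",(.46,.58,.16,.27),.114,.135),("tincap",(.46,.58,.07,.17),.068,.092),("ball",(.5,.64,.28,.42),.2,.26),("arm",(.5,.64,.28,.42),.14,.2),
       ("bay floor",(.62,.7,.1,.24),-.01,.03),("step",(.46,.58,.17,.27),.02,.045),("mat",(.46,.58,.07,.16),.0,.02)]:
        m=box(*a,lo,hi); k,l,s,c=cv2.connectedComponentsWithStats(m.astype(np.uint8),connectivity=8)
        for i in range(1,k):
            if s[i,4]>20: P=X[l==i]; print(nm,s[i],"med",np.median(P,0),"z90",np.percentile(P[:,2],90),rect(P))
```

```text
top
rim [ 207  194  104  140 1354] (array([582.5, 178.1]), array([292.9, 216.4]), 3.56) [0.5701 0.1816 0.1107]
bottlecap [226 290  17  16 205] med [0.5054 0.2248 0.1228] z90 0.1254883307452785 (array([505.8, 225.3]), array([32. , 32.2]), 50.32)
tincap [278 286  16  15 186] med [0.5184 0.1179 0.0786] z90 0.08186010557628276 (array([518.4, 119.2]), array([30.8, 33.2]), 0.28)
ball [155 257  22  12 179] med [0.5708 0.3454 0.2348] z90 0.2409587260634524 (array([571.6, 346.6]), array([21.7, 32.8]), 1.38)
arm [174 256  31  17 280] med [0.5721 0.3111 0.1577] z90 0.19386038012726625 (array([573.3, 311.9]), array([32.2, 50.4]), 5.14)
bay floor [ 238  215   60   35 2012] med [0.6598 0.1695 0.0049] z90 0.008579634808165837 (array([660.1, 170. ]), array([ 80. , 139.7]), 0.18)
step [ 219  265   46   54 1723] med [0.5326 0.2118 0.0308] z90 0.034851867404731604 (array([520.1, 220. ]), array([119.9,  99.6]), 0.08)
mat [ 270  267   38   53 1380] med [0.5181 0.1147 0.0087] z90 0.012221207752954707 (array([519.3, 117.3]), array([120.6,  86. ]), 1.49)
scene
rim [ 323  190   98   85 1025] (array([581.5, 1
[... 271 characters left out ...]
18 (array([523. ,  72.7]), array([86.3,  1.2]), 3.87)
tincap [350 215  13  11 120] med [0.5236 0.1199 0.0792] z90 0.0816105704300438 (array([522.3, 119.9]), array([35. , 31.9]), 12.64)
ball [445 189  16  18 144] med [0.5768 0.3471 0.2308] z90 0.24173321396857422 (array([576. , 347.9]), array([29.8, 18.9]), 88.85)
arm [422 203  26  26 341] med [0.5786 0.3131 0.1578] z90 0.1932887996682373 (array([574.3, 313.8]), array([37. , 51.3]), 1.51)
step [373 222  42  37 812] med [0.5359 0.223  0.0327] z90 0.03615961389872111 (array([520.1, 220.9]), array([119.9,  98.3]), 0.16)
mat [336 223  38  25 369] med [0.5256 0.1113 0.0108] z90 0.01481167095553868 (array([509.4, 115.2]), array([98.1, 89.8]), 0.23)
```

drive_tool(
  deltas=[
    [[75,-0.5425,-0.4128,0.05,0,0,63.08],[75,-0.5425,-0.4128,0.05,0,0,63.08],[75,-0.5425,-0.4128,0.05,0,0,63.08],[75,-0.5425,-0.4128,0.05,0,0,63.08],[75,-0.5425,-0.4128,0.05,0,0,63.08],[75,-0.5425,-0.4128,0.05,0,0,63.08],[75,-0.5425,-0.4128,0.05,0,0,63.08],[75,-0.5425,-0.4128,0.05,0,0,63.08],[75,-0.5425,-0.4128,0.05,0,0,63.08],[75,-0.5425,-0.4128,0.05,0,0,63.08],[75,-0.5425,-0.4128,0.05,0,0,63.08],[75,-0.5425,-0.4128,0.05,0,0,63.08]],
  ],
  newtons=30,
)

```text
clock: 1.6
tcp_pos: [0.5582, -0.1047, 0.1798]
orientation: [-0.0, 0.709, 0.705, -0.0]
wrist_force: [-0.7, 0.6, 0.2]
finger_gap: 0.0605
grip_force: 0.0
```

drive_tool(
  deltas=[
    [[75,0,0,0,0,0,0],[75,0,0,0,0,0,0]],
  ],
)

```text
clock: 1.85
tcp_pos: [0.5565, -0.0997, 0.1813]
orientation: [-0.0, 0.707, 0.708, -0.0]
wrist_force: [-0.7, 0.2, 0.3]
finger_gap: 0.0601
grip_force: 0.0
```

drive_tool(
  deltas=[
    [[75,-0.001,0,0.06,0,0,0],[75,-0.001,0,0.09,0,0,0],[75,-0.001,0,0.115,0,0,0],[75,-0.001,0,0.115,0,0,0],[255,-0.001,0,0.115,0,0,0],[255,-0.001,0,0.115,0,0,0],[255,-0.001,0,0.115,0,0,0],[255,-0.001,0,0.115,0,0,0],[255,-0.001,0,0.115,0,0,0]],
  ],
)

```text
clock: 2.98
tcp_pos: [0.5579, -0.1021, 0.0679]
orientation: [0.001, 0.707, 0.707, 0.001]
wrist_force: [-1.4, 0.6, 6.2]
finger_gap: 0.0391
grip_force: 30.7
```

drive_tool(
  deltas=[
    [[255,0,0,-0.05,0,0,0],[255,0,0,-0.1,0,0,0],[255,0.03,0.01,-0.135,0,0,0],[255,0.08,0.0225,-0.135,0,0,0],[255,0.13,0.0325,-0.135,0,0,0],[255,0.18,0.0425,-0.135,0,0,0],[255,0.23,0.0525,-0.135,0,0,0],[255,0.28,0.0725,-0.135,0,0,0],[255,0.32,0.085,-0.135,0,0,0],[255,0.3491,0.0925,-0.135,0,0,0],[255,0.3491,0.0925,-0.135,0,0,0],[255,0.3491,0.0925,-0.135,0,0,0]],
  ],
  newtons=40,
)

```text
clock: 4.47
tcp_pos: [0.6495, 0.2468, 0.2011]
orientation: [0.0, 0.707, 0.707, -0.0]
wrist_force: [0.5, -0.6, -2.6]
finger_gap: 0.0386
grip_force: 40.9
```

drive_tool(
  deltas=[
    [[255,0,0,0.05,0,0,0],[255,0,0,0.09,0,0,0],[255,0,0,0.12,0,0,0],[255,0,0,0.124,0,0,0],[255,0,0,0.126,0,0,0],[255,0,0,0.128,0,0,0],[255,0,0,0.128,0,0,0]],
  ],
)

```text
clock: 5.35
tcp_pos: [0.6504, 0.2473, 0.0746]
orientation: [0.0, 0.707, 0.707, 0.001]
wrist_force: [-0.6, 0.4, -1.3]
finger_gap: 0.0384
grip_force: 40.8
```

drive_tool(
  deltas=[
    [[75,0,0,0,0,0,0],[75,0,0,0,0,0,0],[75,0,0,0,0,0,0],[75,0,0,-0.05,0,0,0],[75,0,0,-0.1,0,0,0],[75,-0.05,0,-0.125,0,0,0],[75,-0.11,0,-0.125,0,0,0],[75,-0.17,0,-0.125,0,0,0],[75,-0.23,0,-0.125,0,0,0],[75,-0.23,0,-0.125,0,0,0]],
  ],
)

```text
clock: 6.6
tcp_pos: [0.6498, 0.0126, 0.1985]
orientation: [0.0, 0.709, 0.705, -0.0]
wrist_force: [-0.5, -0.2, 0.2]
finger_gap: 0.0602
grip_force: 0.0
```

```bash
cat > look.py <<'E'
from h import *
import sys
np.set_printoptions(precision=4,suppress=True)
def find(lo,hi,a,n="top",mn=20):
    p,d,X=cloud(n); x,y,z=X[...,0],X[...,1],X[...,2]
    m=(d>0)&(x>a[0])&(x<a[1])&(y>a[2])&(y<a[3])&(z>lo)&(z<hi)
    k,l,s,c=cv2.connectedComponentsWithStats(m.astype(np.uint8),connectivity=8)
    for i in range(1,k):
        if s[i,4]>mn: P=X[l==i]; print(n,s[i,4],"med",np.median(P,0),rect(P))
    return p
E
python3 - <<'E'
from look import *
for n in("top","scene"):
    print("pots out"); find(.075,.1,(.42,.72,-.3,.05),n)
    print("long bay"); find(.08,.104,(.59,.72,.09,.28),n)
s=get_state(); print(s["tcp_pos"])
E
```

```text
pots out
top 263 med [ 0.6351 -0.1349  0.0865] (array([ 635.7, -135.5]), array([37.1, 39.1]), 46.37)
long bay
top 52 med [0.7181 0.2517 0.0939] (array([718. , 250.9]), array([ 1.9, 56.2]), 3.43)
top 271 med [0.6479 0.2453 0.0924] (array([648.1, 245.5]), array([38.6, 38. ]), 77.99)
top 44 med [0.6131 0.2782 0.0935] (array([613.8, 278.2]), array([46.4,  2. ]), 2.6)
pots out
scene 173 med [ 0.642  -0.1318  0.0872] (array([ 635.9, -133.9]), array([38.5, 39.5]), 86.99)
long bay
scene 213 med [0.655  0.2471 0.0934] (array([650. , 247.7]), array([39.1, 38.9]), 15.49)
[0.6497 0.0182 0.1983]
```

drive_tool(
  deltas=[
    [[75,-0.06,-0.0137,0,0,0,0],[75,-0.11,-0.0137,0,0,0,0],[75,-0.1525,-0.0137,0,0,0,0],[75,-0.1525,-0.0137,0.03,0,0,0],[75,-0.1525,-0.0137,0.09,0,0,0],[75,-0.1525,-0.0137,0.12,0,0,0],[75,-0.1525,-0.0137,0.131,0,0,0],[75,-0.1525,-0.0137,0.131,0,0,0],[255,-0.1525,-0.0137,0.131,0,0,0],[255,-0.1525,-0.0137,0.131,0,0,0],[255,-0.1525,-0.0137,0.131,0,0,0],[255,-0.1525,-0.0137,0.131,0,0,0]],
  ],
)

```text
clock: 8.3
tcp_pos: [0.6373, -0.1357, 0.0695]
orientation: [0.002, 0.707, 0.707, 0.001]
wrist_force: [-0.5, 0.4, 6.3]
finger_gap: 0.039
grip_force: 40.2
```

drive_tool(
  deltas=[
    [[255,0,0,0,0,0,0],[255,0,0,0,0,0,0]],
  ],
)

```text
clock: 8.55
tcp_pos: [0.6373, -0.1357, 0.0695]
orientation: [0.002, 0.707, 0.707, 0.001]
wrist_force: [-0.6, 0.6, 6.7]
finger_gap: 0.0388
grip_force: 40.2
```

drive_tool(
  deltas=[
    [[255,0,0,-0.05,0,0,0],[255,0,0,-0.1,0,0,0],[255,0.03,0.005,-0.135,0,0,0],[255,0.08,0.01,-0.135,0,0,0],[255,0.13,0.015,-0.135,0,0,0],[255,0.18,0.018,-0.135,0,0,0],[255,0.225,0.02,-0.135,0,0,0],[255,0.2526,0.0215,-0.135,0,0,0],[255,0.2526,0.0215,-0.135,0,0,0],[255,0.2526,0.0215,-0.135,0,0,0]],
  ],
)

```text
clock: 9.8
tcp_pos: [0.6575, 0.1168, 0.2023]
orientation: [0.0, 0.707, 0.707, -0.0]
wrist_force: [-0.4, 0.3, -0.5]
finger_gap: 0.0387
grip_force: 40.9
```

drive_tool(
  deltas=[
    [[255,0,0,0.05,0,0,0],[255,0,0,0.09,0,0,0],[255,0,0,0.12,0,0,0],[255,0,0,0.124,0,0,0],[255,0,0,0.126,0,0,0],[255,0,0,0.128,0,0,0],[255,0,0,0.128,0,0,0]],
  ],
)

```text
clock: 10.68
tcp_pos: [0.6584, 0.1172, 0.0756]
orientation: [0.001, 0.707, 0.707, 0.001]
wrist_force: [0.9, -0.6, 0.5]
finger_gap: 0.0385
grip_force: 40.9
```

drive_tool(
  deltas=[
    [[85,0,0,0,0,0,0],[85,0,0,0,0,0,0],[85,0,0,0,0,0,0],[85,0,0,-0.05,0,0,0],[85,0,0,-0.1,0,0,0],[85,0.0015,-0.04,-0.1265,0,0,0],[85,0.0015,-0.09,-0.1265,0,0,0],[85,0.0015,-0.1375,-0.1265,0,0,0],[85,0.0015,-0.1375,-0.1265,0,0,0]],
  ],
)

```text
clock: 11.8
tcp_pos: [0.5158, 0.119, 0.2008]
orientation: [-0.001, 0.707, 0.707, -0.001]
wrist_force: [1.3, -0.1, -0.0]
finger_gap: 0.0569
grip_force: 0.0
```

drive_tool(
  deltas=[
    [[85,0,0,0.05,0,0,0],[85,0,0,0.1,0,0,0],[85,0,0,0.13,0,0,0],[85,0,0,0.139,0,0,0],[85,0,0,0.139,0,0,0],[255,0,0,0.139,0,0,0],[255,0,0,0.139,0,0,0],[255,0,0,0.139,0,0,0],[255,0,0,0.139,0,0,0],[255,0,0,0.139,0,0,0]],
  ],
)

```text
clock: 13.05
tcp_pos: [0.521, 0.1189, 0.0634]
orientation: [0.001, 0.707, 0.707, 0.001]
wrist_force: [-2.4, 0.6, 6.3]
finger_gap: 0.0326
grip_force: 39.2
```

drive_tool(
  deltas=[
    [[255,0,0,-0.05,0,0,0],[255,0,0,-0.1,0,0,0],[255,0.005,0,-0.125,0,0,0],[255,0.03,0.03,-0.125,0,0,0],[255,0.05,0.07,-0.125,0,0,0],[255,0.0634,0.11,-0.125,0,0,0],[255,0.0634,0.133,-0.125,0,0,0],[255,0.0634,0.133,-0.125,0,0,0],[255,0.0634,0.133,-0.125,0,0,0]],
  ],
)

```text
clock: 14.18
tcp_pos: [0.652, 0.182, 0.1864]
orientation: [-0.0, 0.707, 0.707, -0.001]
wrist_force: [0.4, 0.2, -2.6]
finger_gap: 0.0325
grip_force: 40.7
```

drive_tool(
  deltas=[
    [[255,0,0,0.05,0,0,0],[255,0,0,0.09,0,0,0],[255,0,0,0.12,0,0,0],[255,0,0,0.124,0,0,0],[255,0,0,0.126,0,0,0],[255,0,0,0.128,0,0,0],[255,0,0,0.128,0,0,0]],
  ],
)

```text
clock: 15.05
tcp_pos: [0.6537, 0.1823, 0.0601]
orientation: [0.001, 0.707, 0.707, 0.001]
wrist_force: [0.1, 0.3, -2.0]
finger_gap: 0.0327
grip_force: 40.8
```

drive_tool(
  deltas=[
    [[85,0,0,0,0,0,0],[85,0,0,0,0,0,0],[85,0,0,0,0,0,0],[85,0,0,-0.05,0,0,0],[85,0,0,-0.1,0,0,0],[85,0.005,-0.02,-0.135,0,0,0],[85,0.03,-0.07,-0.135,0,0,0],[85,0.0435,-0.12,-0.135,0,0,0],[85,0.0435,-0.1465,-0.135,0,0,0],[85,0.0435,-0.1465,-0.135,0,0,0]],
  ],
)

```text
clock: 16.3
tcp_pos: [0.5048, 0.226, 0.1945]
orientation: [0.0, 0.707, 0.708, 0.0]
wrist_force: [-0.5, 0.7, -0.2]
finger_gap: 0.0572
grip_force: 0.0
```

drive_tool(
  deltas=[
    [[85,0,0,0.05,0,0,0],[85,0,0,0.08,0,0,0],[85,0,0,0.087,0,0,0],[85,0,0,0.087,0,0,0],[255,0,0,0.087,0,0,0],[255,0,0,0.087,0,0,0],[255,0,0,0.087,0,0,0],[255,0,0,0.087,0,0,0],[255,0,0,0.087,0,0,0]],
  ],
)

```text
clock: 17.42
tcp_pos: [0.5075, 0.226, 0.1084]
orientation: [0.001, 0.707, 0.707, 0.001]
wrist_force: [-1.5, -0.1, 6.5]
finger_gap: 0.0323
grip_force: 39.6
```

drive_tool(
  deltas=[
    [[255,0,0,-0.03,0,0,0],[255,-0.01,0,-0.04,0,0,0],[255,-0.05,0.004,-0.04,0,0,0],[255,-0.09,0.0063,-0.04,0,0,0],[255,-0.1024,0.0063,-0.04,0,0,0],[255,-0.1024,0.0063,-0.04,0,0,0],[255,-0.1024,0.0063,-0.01,0,0,0],[255,-0.1024,0.0063,0.012,0,0,0],[255,-0.1024,0.0063,0.018,0,0,0],[255,-0.1024,0.0063,0.0205,0,0,0],[255,-0.1024,0.0063,0.0205,0,0,0]],
  ],
)

```text
clock: 18.8
tcp_pos: [0.5134, 0.1237, 0.0871]
orientation: [0.0, 0.707, 0.707, 0.001]
wrist_force: [0.2, 0.2, -1.9]
finger_gap: 0.0326
grip_force: 40.3
```

drive_tool(
  deltas=[
    [[85,0,0,0,0,0,0],[85,0,0,0,0,0,0],[85,0,0,0,0,0,0],[85,0,0,-0.05,0,0,0],[85,0,0,-0.1,0,0,0],[85,0.01,0.03,-0.11,0,0,0],[85,0.04,0.08,-0.11,0,0,0],[85,0.0588,0.12,-0.11,0,0,0],[85,0.0588,0.1396,-0.11,0,0,0],[85,0.0588,0.1396,-0.11,0,0,0]],
  ],
)

```text
clock: 20.05
tcp_pos: [0.6533, 0.1821, 0.1953]
orientation: [-0.0, 0.707, 0.707, -0.0]
wrist_force: [0.2, -0.5, -0.3]
finger_gap: 0.0571
grip_force: 0.0
```

Run:
```python
from look import *
print("bottle"); find(.09,.11,(.46,.57,.08,.17),"scene")
print("tin/pots"); find(.068,.104,(.6,.7,.09,.275),"scene"); print(get_state()["tcp_pos"])
```

```text
bottle
scene 122 med [0.5178 0.1251 0.1008] (array([513.2, 125.3]), array([33.8, 31.8]), 12.09)
tin/pots
scene 262 med [0.666  0.1193 0.0921] (array([657.8, 118.1]), array([39.7, 38.9]), 22.38)
scene 269 med [0.6582 0.247  0.0924] (array([649.2, 246.9]), array([42.1, 39.2]), 14.42)
scene 128 med [0.6555 0.1831 0.0758] (array([652.7, 182.9]), array([32.5, 31.7]), 12.15)
[0.6517 0.1819 0.1959]
```

drive_tool(
  deltas=[
    [[85,0,0,0.05,0,0,0],[85,0,0,0.1,0,0,0],[85,0,0,0.13,0,0,0],[85,0,0,0.1375,0,0,0],[85,0,0,0.1375,0,0,0],[255,0,0,0.1375,0,0,0],[255,0,0,0.1375,0,0,0],[255,0,0,0.1375,0,0,0],[255,0,0,0.1375,0,0,0],[255,0,0,0.1375,0,0,0]],
  ],
)

```text
clock: 21.4
tcp_pos: [0.6533, 0.1823, 0.0612]
orientation: [0.001, 0.707, 0.707, 0.001]
wrist_force: [-1.3, -0.5, 6.6]
finger_gap: 0.0327
grip_force: 39.2
```

drive_tool(
  deltas=[
    [[255,0,0,-0.05,0,0,0],[255,0,0,-0.1,0,0,0],[255,0.005,0,-0.125,0,0,0],[255,0.02,-0.04,-0.125,0,0,0],[255,0.035,-0.08,-0.125,0,0,0],[255,0.0414,-0.12,-0.125,0,0,0],[255,0.0414,-0.146,-0.125,0,0,0],[255,0.0414,-0.146,-0.125,0,0,0],[255,0.0414,-0.146,-0.125,0,0,0]],
  ],
)

```text
clock: 22.52
tcp_pos: [0.5072, 0.2236, 0.1844]
orientation: [0.0, 0.707, 0.707, 0.001]
wrist_force: [-0.1, -0.4, -1.4]
finger_gap: 0.0321
grip_force: 40.9
```

drive_tool(
  deltas=[
    [[255,0,0,0.04,0,0,0],[255,0,0,0.08,0,0,0],[255,0,0,0.092,0,0,0],[255,0,0,0.096,0,0,0],[255,0,0,0.098,0,0,0],[255,0,0,0.098,0,0,0]],
  ],
)

```text
clock: 23.28
tcp_pos: [0.5074, 0.2237, 0.0873]
orientation: [0.001, 0.707, 0.707, 0.001]
wrist_force: [-2.0, -0.4, 0.5]
finger_gap: 0.032
grip_force: 41.2
```

drive_tool(
  deltas=[
    [[85,0,0,0,0,0,0],[85,0,0,0,0,0,0],[85,0,0,0,0,0,0],[85,0,0,-0.05,0,0,0],[85,0,0,-0.1,0,0,0],[85,-0.02,0,-0.115,0,0,0]],
  ],
)

```text
clock: 24.02
tcp_pos: [0.5083, 0.2044, 0.2044]
orientation: [0.002, 0.706, 0.708, 0.003]
wrist_force: [0.1, 0.3, 0.4]
finger_gap: 0.0571
grip_force: 0.0
```

drive_tool(
  deltas=[
    [[120,-0.578,-0.02,0.06,0,0,-74.5],[120,-0.578,-0.02,0.06,0,0,-74.5],[120,-0.578,-0.02,0.06,0,0,-74.5],[120,-0.578,-0.02,0.06,0,0,-74.5],[120,-0.578,-0.02,0.06,0,0,-74.5],[120,-0.578,-0.02,0.06,0,0,-74.5],[120,-0.578,-0.02,0.06,0,0,-74.5],[120,-0.578,-0.02,0.06,0,0,-74.5],[120,-0.578,-0.02,0.06,0,0,-74.5],[120,-0.578,-0.02,0.06,0,0,-74.5],[120,-0.578,-0.02,0.06,0,0,-74.5],[120,-0.578,-0.02,0.06,0,0,-74.5]],
  ],
)

```text
clock: 25.52
tcp_pos: [0.4852, -0.3744, 0.1397]
orientation: [-0.001, 0.135, 0.991, 0.001]
wrist_force: [-0.4, 0.6, 0.1]
finger_gap: 0.0453
grip_force: 0.0
```

Run:
```python
from look import *
for n in("top","scene"):
    print("case"); p=find(.066,.108,(.46,.7,.085,.27),n)
    print("rim"); find(.105,.118,(.4,.8,.03,.285),n,100)
    print("lid"); find(.009,.02,(.2,.65,-.55,-.2),n,300); find(.035,.06,(.35,.6,-.5,-.25),n,100)
    print("pots"); find(.075,.1,(.42,.72,-.3,.03),n)
    cv2.imwrite(f"pics/{n}1.png",p[:,:,::-1])
s=get_state(); print(s["tcp_pos"],s["orientation"],s["joint_pos"])
```

```text
case
top 274 med [0.6558 0.1161 0.0922] (array([656.3, 116.7]), array([38.8, 38.3]), 28.84)
top 297 med [0.6469 0.2437 0.0924] (array([649. , 245.3]), array([39.6, 41.2]), 43.8)
top 497 med [0.5057 0.2198 0.0731] (array([505.9, 222.7]), array([55.6, 54.9]), 72.09)
top 427 med [0.5115 0.122  0.0743] (array([511.8, 124. ]), array([51.8, 51.3]), 46.27)
top 35 med [0.4702 0.2692 0.0873] (array([472.8, 269.2]), array([24.2,  1.7]), 3.31)
rim
top 1358 med [0.5704 0.1842 0.1105] (array([582.4, 177.7]), array([292.6, 215.6]), 3.55)
lid
top 8769 med [ 0.4864 -0.361   0.0129] (array([ 487.8, -375.6]), array([210.1, 288.2]), 74.38)
top 160 med [ 0.4637 -0.3675  0.0457] (array([ 463.9, -368.4]), array([18.8, 39.6]), 73.13)
pots
case
scene 297 med [0.5223 0.1258 0.0826] (array([517., 126.]), array([44.2, 50.8]), 11.15)
scene 333 med [0.5168 0.2248 0.0799] (array([511. , 223.6]), array([55.8, 50.4]), 86.08)
scene 271 med [0.6663 0.1195 0.0919] (array([657.4, 118. ]), array([38. , 41.1]), 86.2)
scene 280 med [0.6589 0.2474 0.0921] (array([649.2, 246.9]), array([40.9, 38.6]), 0.62)
rim
scene 1032 med [0.6165 0.1734 0.1114] (array([580.1, 178.4]), array([301., 216.]), 3.54)
lid
scene 3836 med [ 0.512  -0.3649  0.0142] (array([ 486.4, -374.5]), array([213.6, 293.7]), 74.49)
scene 197 med [ 0.4923 -0.3728  0.0464] (array([ 488.8, -374.3]), array([23.4, 94. ]), 72.19)
pots
[ 0.4867 -0.3741  0.1411] [ 0.0002  0.1344  0.9909 -0.0001] [-0.7861  0.4257 -0.0132  1.1315  0.0001 -0.5164]
```

View pics/scene1.png

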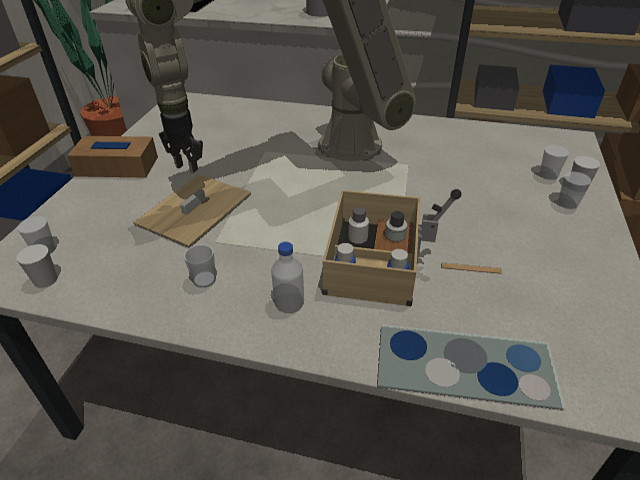

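The scene view shows the bottle on the mat (358,225), the tin on the step (396,228), the two pots in the long bay (345,258 and 398,262), and the gripper over the lid's bar (190,195).

drive_tool(
  deltas=[
    [[120,-0.001,0,0.05,0,0,0],[120,-0.001,0,0.09,0,0,0],[120,-0.001,0,0.11,0,0,0],[120,-0.001,0,0.116,0,0,0],[120,-0.001,0,0.116,0,0,0],[255,-0.001,0,0.116,0,0,0],[255,-0.001,0,0.116,0,0,0],[255,-0.001,0,0.116,0,0,0],[255,-0.001,0,0.116,0,0,0],[255,-0.001,0,0.116,0,0,0],[255,-0.001,0,0.116,0,0,0]],
  ],
  newtons=80,
)

```text
clock: 27.4
tcp_pos: [0.4882, -0.3756, 0.0264]
orientation: [0.001, 0.135, 0.991, -0.001]
wrist_force: [-0.3, 1.0, 6.2]
finger_gap: 0.0163
grip_force: 80.2
```

drive_tool(
  deltas=[
    [[255,0,0,-0.03,0,0,0],[255,0,0,-0.07,0,0,0],[255,0,0,-0.12,0,0,0],[255,0,0,-0.16,0,0,0],[255,0,0,-0.18,0,0,0],[255,0,0,-0.18,0,0,0],[255,0,0,-0.18,0,0,0]],
  ],
)

```text
clock: 28.28
tcp_pos: [0.4867, -0.3742, 0.2031]
orientation: [-0.001, 0.135, 0.991, 0.001]
wrist_force: [0.4, 0.6, -4.4]
finger_gap: 0.0162
grip_force: 79.2
```

Run:
```python
from look import *
for n in("top","scene"): find(.15,.225,(.2,.8,-.65,-.1),n,100)
s=get_state(); print(s["tcp_pos"],s["orientation"],s["wrist_force"])
```

```text
top 11951 med [ 0.4965 -0.352   0.1893] (array([ 486.5, -373.3]), array([209.9, 289. ]), 74.44)
scene 4023 med [ 0.5207 -0.357   0.1904] (array([ 485.4, -373.2]), array([215.9, 293.9]), 74.77)
[ 0.4866 -0.3741  0.2028] [-0.0013  0.1348  0.9909  0.0011] [-0.7727  0.219  -3.371 ]
```

drive_tool(
  deltas=[
    [[255,0.0017,0.0167,-0.02,0,0,-2],[255,0.005,0.0501,-0.04,0,0,-5],[255,0.0094,0.0947,-0.045,0,0,-9],[255,0.0144,0.1448,-0.045,0,0,-13],[255,0.02,0.2006,-0.045,0,0,-17],[255,0.0255,0.2563,-0.045,0,0,-19.05],[255,0.031,0.312,-0.045,0,0,-19.05],[255,0.0366,0.3677,-0.045,0,0,-19.05],[255,0.0421,0.4234,-0.045,0,0,-19.05],[255,0.0476,0.4791,-0.045,0,0,-19.05],[255,0.0521,0.5237,-0.045,0,0,-19.05],[255,0.0554,0.5571,-0.045,0,0,-19.05]],
  ],
)

```text
clock: 29.88
tcp_pos: [0.5823, 0.179, 0.2482]
orientation: [-0.001, -0.032, 0.999, -0.0]
wrist_force: [-1.0, -0.5, -3.5]
finger_gap: 0.0164
grip_force: 79.1
```

drive_tool(
  deltas=[
    [[255,0,0,0,0,0,0],[255,0,0,0.03,0,0,0],[255,0,0,0.06,0,0,0],[255,0,0,0.07,0,0,0],[255,0,0,0.07,0,0,0],[255,0,0,0.07,0,0,0]],
  ],
)

```text
clock: 30.62
tcp_pos: [0.5836, 0.1766, 0.1811]
orientation: [0.001, -0.031, 1.0, 0.0]
wrist_force: [-0.3, 0.3, -4.1]
finger_gap: 0.0163
grip_force: 79.1
```

Run:
```python
from look import *
for n in("top","scene"):
  p=find(.155,.175,(.4,.8,-.05,.35),n,200); print('rim');find(.104,.119,(.4,.8,.03,.285),n,40)
s=get_state(); print(s["tcp_pos"],s["orientation"],s["wrist_force"])
cv2.imwrite("pics/s2.png",p[:,:,::-1])
```

```text
top 6977 med [0.5942 0.1241 0.1673] (array([583.3, 176.2]), array([288.5, 207.7]), 3.49)
rim
top 57 med [0.7717 0.0369 0.1142] (array([775.6,  36. ]), array([48.2, 11. ]), 1.1)
top 280 med [0.5857 0.0721 0.1107] (array([589.2,  72.4]), array([289.1,   4.6]), 3.47)
scene 5442 med [0.6296 0.1904 0.1691] (array([582.7, 177.1]), array([294.8, 208.3]), 3.63)
rim
scene 457 med [0.7251 0.1737 0.1106] (array([720.3, 176.2]), array([212.8,  60.2]), 80.03)
scene 67 med [0.7888 0.0391 0.1137] (array([779.2,  37.9]), array([11. , 41.2]), 84.51)
[0.5834 0.1769 0.1809] [ 0.0009 -0.031   0.9995  0.0002] [-0.2182  0.6186 -3.6809]
```

View pics/s2.png

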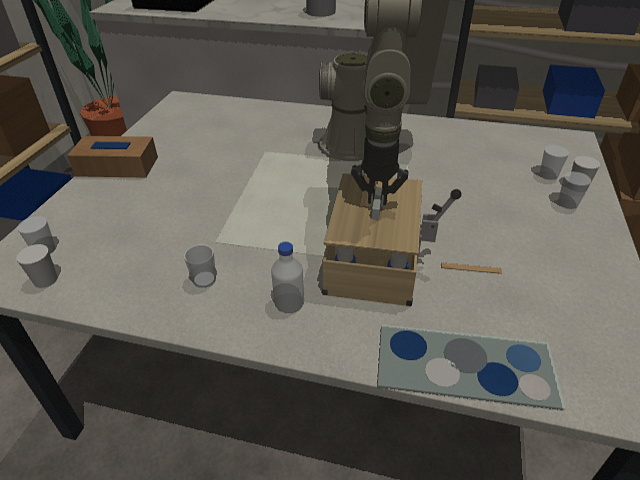

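The view shows the lid hovering level over the case at (378,210), with pot caps just visible under its front edge at (345,255) and (398,262). The jug, cup and stick look unmoved.

drive_tool(
  deltas=[
    [[255,0.001,0.0015,0.01,0,0,0],[255,0.001,0.0015,0.025,0,0,0],[255,0.001,0.0015,0.035,0,0,0],[255,0.001,0.0015,0.042,0,0,0],[255,0.001,0.0015,0.045,0,0,0],[255,0.001,0.0015,0.047,0,0,0],[255,0.001,0.0015,0.048,0,0,0],[255,0.001,0.0015,0.048,0,0,0]],
  ],
)

```text
clock: 31.82
tcp_pos: [0.582, 0.1782, 0.1325]
orientation: [0.0, -0.031, 1.0, 0.0]
wrist_force: [-0.9, -0.8, -0.8]
finger_gap: 0.0163
grip_force: 79.7
```

Run:
```python
from look import *
for n in("top","scene"): p=find(.105,.13,(.4,.8,.03,.3),n,200)
```

```text
top 6856 med [0.5997 0.1241 0.1186] (array([582.4, 175.9]), array([292.9, 212.4]), 3.6)
scene 5760 med [0.6335 0.1911 0.1202] (array([583. , 184.8]), array([297.1, 228.7]), 3.51)
```

drive_tool(
  deltas=[
    [[85,0,0,0,0,0,0],[85,0,0,0,0,0,0],[85,0,0,0,0,0,0],[85,0,0,0,0,0,0],[85,0,0,-0.04,0,0,0],[85,0,0,-0.09,0,0,0],[255,0,0,-0.14,0,0,0],[255,0,0,-0.16,0,0,0],[255,0,0,-0.16,0,0,0],[255,0,0,-0.16,0,0,0],[255,0,0,-0.16,0,0,0],[255,0,0,-0.16,0,0,0]],
  ],
  newtons=30,
)

```text
clock: 33.42
tcp_pos: [0.5812, 0.1782, 0.2906]
orientation: [-0.001, -0.031, 1.0, -0.0]
wrist_force: [-2.0, 0.6, -0.9]
finger_gap: 0.0003
grip_force: 0.0
```

drive_tool(
  deltas=[
    [[255,0,0.05,0,0,0,0],[255,0,0.1,0,0,0,0],[255,0,0.15,0,0,0,0],[255,0,0.19,0,0,0,0],[255,0,0.212,0,0,0,0],[255,0,0.212,0,0,0,0],[255,0,0.212,0,0,0,0]],
  ],
)

```text
clock: 34.3
tcp_pos: [0.5686, 0.3893, 0.2914]
orientation: [-0.0, -0.031, 1.0, -0.0]
wrist_force: [0.1, -0.1, -0.1]
finger_gap: 0.0001
grip_force: 0.0
```

Run:
```python
from look import *
for n in("top","scene"):
  p=find(.109,.13,(.4,.8,.03,.3),n,200); print("ball"); find(.2,.26,(.5,.64,.28,.37),n); cv2.imwrite(f"pics/{n}3.png",p[:,:,::-1])
s=get_state(); print(s["tcp_pos"],s["orientation"],s["finger_gap"])
```

```text
top 12965 med [0.579  0.1749 0.1186] (array([581.8, 184.7]), array([292.2, 229.7]), 3.59)
ball
top 178 med [0.5711 0.3453 0.2356] (array([571.6, 347.2]), array([21.9, 30.2]), 0.92)
scene 6490 med [0.6121 0.1854 0.1203] (array([582.1, 184.9]), array([297.3, 228.8]), 3.49)
ball
scene 149 med [0.5767 0.3467 0.23  ] (array([575.4, 347.1]), array([30.5, 17.9]), 73.53)
[0.5689 0.3888 0.2922] [ 0.0002 -0.0303  0.9995  0.    ] 0.00010705164164059592
```

View pics/scene3.png

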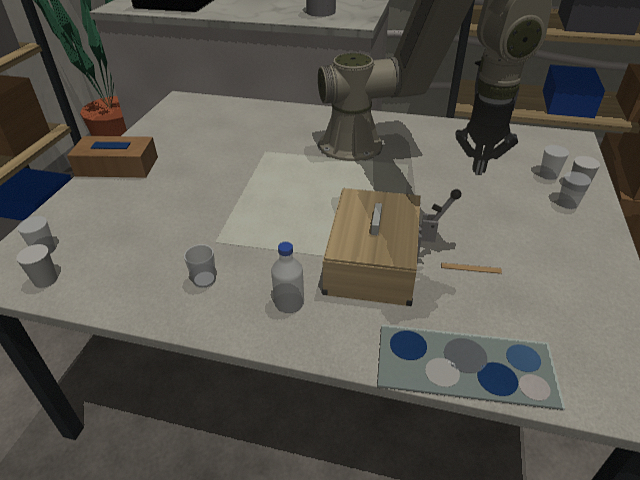

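The view shows the lid seated flat on the case, the clamp still leaning outward with its ball at (456,194), and the closed gripper beyond it at (480,165).

drive_tool(
  deltas=[
    [[255,-0.003,0,0.04,0,0,0],[255,-0.003,0,0.07,0,0,0],[255,-0.003,0,0.077,0,0,0],[255,-0.003,-0.01,0.077,0,0,0],[255,-0.003,-0.025,0.077,0,0,0],[255,-0.003,-0.04,0.077,0,0,0],[255,-0.003,-0.055,0.077,0,0,0],[255,-0.003,-0.07,0.077,0,0,0],[255,-0.003,-0.08,0.077,0,0,0],[255,-0.003,-0.09,0.077,0,0,0],[255,-0.003,-0.09,0.077,0,0,0]],
  ],
)

```text
clock: 35.88
tcp_pos: [0.5771, 0.2991, 0.2146]
orientation: [-0.0, -0.03, 1.0, -0.0]
wrist_force: [0.4, 0.0, -0.1]
finger_gap: -0.0003
grip_force: 0.0
```

Run:
```python
from look import *
p=read_camera("scene")[0]; cv2.imwrite("pics/s4.png",cv2.resize(p[120:280,320:540,::-1],None,fx=3,fy=3))
s=get_state(); print(s["tcp_pos"],s["wrist_force"])
```

```text
[0.5772 0.2997 0.2147] [-0.1391 -0.2341 -0.3202]
```

View pics/s4.png

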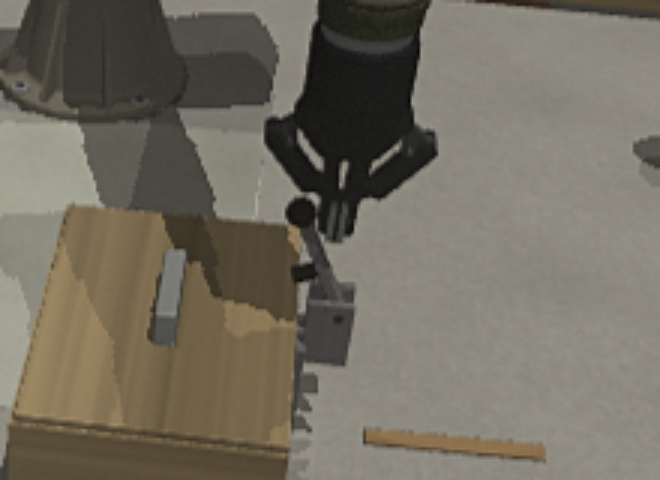

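The crop shows the arm past vertical with the ball at (300,212), the fingertips behind it at (337,235), and the stick undisturbed at (455,443).

drive_tool(
  deltas=[
    [[255,0,0,-0.05,0,0,0],[255,0.002,-0.0205,-0.05,0,0,0],[255,0.002,-0.0205,-0.029,0,0,0],[255,0.002,-0.0405,-0.0167,0,0,0],[255,0.002,-0.0542,-0.0035,0,0,0],[255,0.002,-0.0649,0.0122,0,0,0],[255,0.002,-0.0723,0.0296,0,0,0],[255,0.002,-0.0754,0.0435,0,0,0],[255,0.002,-0.0763,0.051,0,0,0],[255,0.002,-0.0765,0.0575,0,0,0],[255,0.002,-0.0765,0.0585,0,0,0],[255,0.002,-0.0765,0.0585,0,0,0]],
  ],
)

```text
clock: 37.42
tcp_pos: [0.5799, 0.224, 0.1567]
orientation: [0.0, -0.031, 1.0, 0.0]
wrist_force: [-1.7, -1.1, 2.0]
finger_gap: -0.0001
grip_force: 1.2
```

Run:
```python
from look import *
p=read_camera("scene")[0]; cv2.imwrite("pics/s5.png",cv2.resize(p[120:280,320:540,::-1],None,fx=3,fy=3))
s=get_state(); print(s["tcp_pos"],s["wrist_force"])
```

```text
[0.5799 0.224  0.1567] [-0.8364 -0.8272  2.8393]
```

View pics/s5.png

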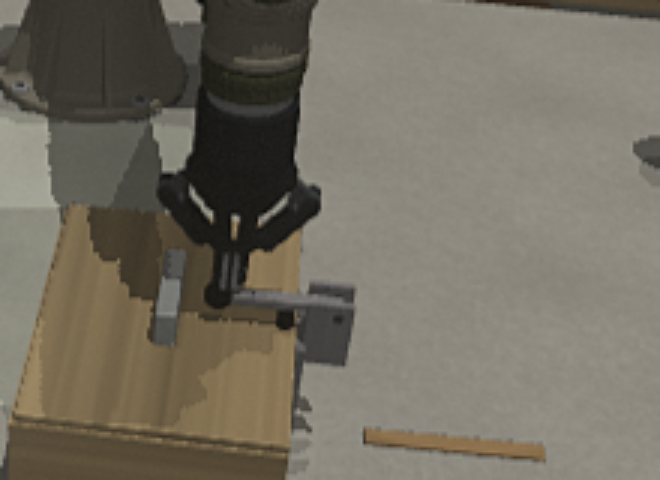

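The crop shows the arm level, its ball at (217,296) under the fingertips and its foot on the lid at (285,320). I'll press slightly more to confirm the stop, then back off and check.

drive_tool(
  deltas=[
    [[255,0,0,0.002,0,0,0],[255,0,0,0.003,0,0,0],[255,0,0,0.003,0,0,0]],
  ],
)

```text
clock: 37.85
tcp_pos: [0.5801, 0.224, 0.1559]
orientation: [0.001, -0.031, 1.0, 0.0]
wrist_force: [-5.4, -1.9, 14.7]
finger_gap: 0.0001
grip_force: 7.1
```

drive_tool(
  deltas=[
    [[255,0,0,-0.04,0,0,0],[255,0,0,-0.1,0,0,0],[255,0.1,0,-0.15,0,0,0],[255,0.15,-0.1,-0.15,0,0,0],[255,0.2,-0.2,-0.15,0,0,0],[255,0.2,-0.3,-0.15,0,0,0],[255,0.2,-0.3,-0.15,0,0,0],[255,0.2,-0.3,-0.15,0,0,0],[255,0.2,-0.3,-0.15,0,0,0],[255,0.2,-0.3,-0.15,0,0,0]],
  ],
)

```text
clock: 39.1
tcp_pos: [0.3988, -0.0895, 0.3033]
orientation: [0.0, -0.029, 1.0, 0.0]
wrist_force: [1.3, 0.2, 0.0]
finger_gap: -0.0
grip_force: 0.0
```

Run:
```python
from look import *
for n in("top","scene"):
  p=find(.14,.165,(.5,.64,.15,.36),n); print("plate"); find(.109,.13,(.42,.75,.05,.3),n,200); print("jug,cup"); find(.06,.25,(.7,.85,-.35,.05),n,100)
  print("stick"); find(.003,.009,(.5,.62,.3,.5),n,40)
  P=cloud(n)[2].reshape(-1,3); P=P[(abs(P[:,0]-.582)<.13)&(abs(P[:,1]-.178)<.085)&(abs(P[:,2]-.12)<.012)]
  A=np.c_[P[:,:2]-[.582,.178],np.ones(len(P))]; print("tilt",np.linalg.lstsq(A,P[:,2],rcond=None)[0])
  cv2.imwrite(f"pics/{n}6.png",p[:,:,::-1])
print(get_state()["tcp_pos"])
```

```text
top 391 med [0.5811 0.1772 0.1524] (array([581.1, 178. ]), array([88.3, 18.9]), 3.44)
top 526 med [0.5766 0.2771 0.15  ] (array([577.6, 265.2]), array([ 31.8, 119.5]), 5.33)
plate
top 12665 med [0.5783 0.1716 0.1187] (array([581.8, 184. ]), array([291.9, 228.3]), 3.55)
jug,cup
top 934 med [0.767  0.0078 0.1246] (array([776.9,   7.6]), array([71.1, 69.5]), 46.27)
top 367 med [ 0.7619 -0.2302  0.0844] (array([ 755. , -223.4]), array([70.2, 70. ]), 59.99)
stick
top 151 med [0.5596 0.3979 0.0051] (array([559.5, 393.9]), array([21.9, 85.6]), 4.09)
top 122 med [0.5514 0.4674 0.0052] (array([550.3, 468.7]), array([21. , 61.6]), 1.2)
tilt [0.0009 0.0012 0.1188]
scene 199 med [0.5912 0.1794 0.1537] (array([583.2, 178.7]), array([89.2, 18. ]), 3.67)
scene 450 med [0.5818 0.2869 0.1501] (array([578. , 265.8]), array([ 37.3, 118.1]), 4.14)
plate
scene 6259 med [0.6181 0.1797 0.1202] (array([581.5, 184.7]), array([298. , 228.6]), 3.36)
jug,cup
scene 1279 med [0.7959 0.0149 0.1188] (array([787.9,  10.5]), array([56.1, 71.5]), 14.55)
scene 583 med [ 0.7549 -0.2229  0.0783] (array([ 755.9, -222.7]), array([73.2, 69.2]), 45.51)
stick
scene 296 med [0.5572 0.4271 0.0053] (array([550.5, 425.4]), array([ 39.5, 147.2]), 3.74)
tilt [0.0004 0.0004 0.1205]
[ 0.3991 -0.0875  0.3033]
```

View pics/scene6.png

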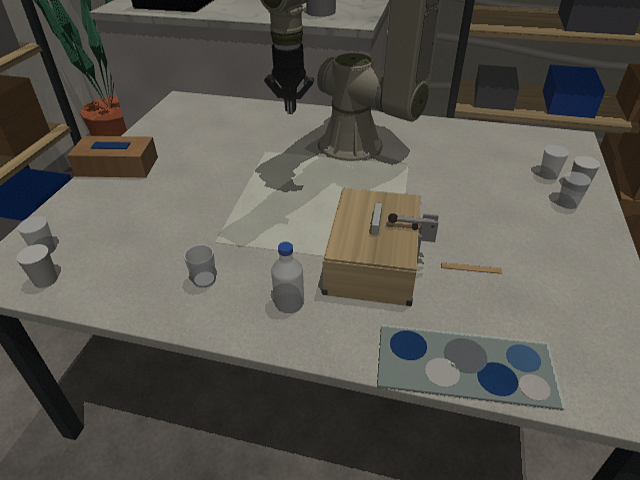

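The final view shows the lid flat (tilt about 1 mrad), the clamp level with its ball at (392,219), and no loose pots outside. The jug (287,280), cup (201,266) and stick (471,268) are where they started.

```bash
python3 -c "
from workcell import *
print(hand_in())"
```

```text
the job is handed in; nothing more can be done
None
```

The kit is packed and handed in after about 39 s on the robot's clock: both pots are in the long bay, the bottle and tin are swapped, the lid is flat, the clamp is fully down, and the cup, jug and stick are undisturbed.

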